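# Reverse the sample row into the test block

## Robot

A 7-joint arm with a two-finger parallel gripper is mounted at the origin on the work surface. World frame = base frame: x ahead of the robot, y to its left, z up, the work surface at z = 0. Lengths are in m, angles in degrees, forces in N, time in s.
With the tool pointing down it reaches from about 0.425 to 0.875 m from the base axis. Payload 4.7 kg.
Tool frame: the origin (TCP) lies between the finger pads; the fingertips stand env.finger_overhang ahead of it and the grasp point (between the pads) lies 5 mm behind it (env.finger_overhang is the distance from the TCP to the fingertips, in m); z points along the fingers, y is the line along which they close (so a half turn about z gives the same grasp; the last joint's range is limited). The gripper opens to 87 mm and grips with 3 to 60 N. Pads are 19 mm wide; open, the fingers measure 117 mm over their backs; the gripper's body (75 mm by 190 mm) begins 51 mm behind the grasp point.
Start: joints at [74.719, 18.392, -4.016, 83.108, 1.295, 78.541, -3.26], TCP at [0.18, -0.625, 0.237] pointing down, gripper open.
Joint ranges: [-163.93, 163.93], [-17.29, 119.83], [-79.2, 71.16], [3.27, 140.29], [-89.18, 269.18], [5.43, 117.66], [-154.24, 154.24]. Speed limits (degrees/s): [147.25, 147.25, 180, 180, 180, 180, 180].

## Interface

Orientations are given as [roll, pitch, yaw] about the fixed x, y, z axes, in that order (R = Rz(yaw) Ry(pitch) Rx(roll)).
In Python, from cell import telemetry, eyes, env, models gives the robot as it stands. The module is installed in compiled form; this text tells all that it offers.
- The arm moves only by the tool drive_tool, never from a script. Its arguments are lists of equal length, an entry for each row: "angular": the turn, a rotation vector about the tool's x, y, z in rad, a list of three; "delta_pos": the shift along the tool's x, y, z in cm, a list of three; "gripper": the finger opening in cm, from 0 to 8.7. A call has 1 to 20 rows; each row shifts and turns the commanded pose from where the row before left it, along the tool's axes as they then stand; what a row does not reach is not made up. A row lasts 1/10 s, in which the tool goes at most 50 mm and 8.59 degrees, less where a joint would pass 70% of its speed; a pose out of reach is approached as far as the arm can. A call with a gripper value outside its range is refused whole. The fingers move at their own pace and stop on an object; "squeeze" is the grip in N (left out, the last holds). Time passes only in rows, so rows that do not move let the fingers close. It gives the time, the measured TCP pose, the force, the opening and the grip force at its end, in the units of the state.
- telemetry.get_obs(): the state, without advancing time (a new reading comes with each control period).
- eyes.read_camera(name): name is "scene" or "top" or "wrist"; returns a dict with "pixels" (480x640x3 uint8, red, green, blue), "mtx" (3x3 intrinsics, pixels), "D" ([k1, k2, p1, p2, k3] as OpenCV has them; the pictures are not rectified), "origin" and "orientation" of the camera in the world. Camera axes: x right, y down, z forward; pixel columns grow to the right and rows downward; lengths in m; the calibration is good to about 2 mm. A picture is of the moment at which its call begins. There is no depth.
- env.sign_off(): hands the job in; it is judged then, once.
Trained networks look in a picture, given as the dict that the camera call returned (one of the last four; its "shot" number tells which), for a name from the list of things; names that differ only in an ending like _2 or _b are one class to them, and where a whole thing is asked for, a point or a joint stands for the part that bears it (a point fixed in the world has none). Each returns a list of dicts, best first, with "p" (0 to 1); they miss things now and then, are a little off and sometimes report something else, mostly with a low value. They report only what shows in the picture. A call takes as long as a camera call. They do not tell look-alikes from the thing itself.
- models.search_frame(picture, target): "centre" ([column, row] in pixels, amid what is visible of it).
- models.cut_out(picture, target): "pixels" (480x640 bool, what is visible of it) and "centre" ([column, row] in pixels, amid what is visible of it).
The state is a dict: "time_s": time; "qpos": joint angles; "joint_velocities": joint speeds; "effort": joint torques, N m; "tool_pos": TCP position; "tool_rot": TCP orientation; "force": force on the tool from outside, world axes, zero at the start; "wrist_torque": the same for the moment, N m; "grip_width": finger opening in m; "grasp_force": force on a finger pad.
Only numpy, scipy, OpenCV 4.12 (cv2) and the standard library are available. Lean on these libraries where they do the work, as an engineer would, in place of code of your own. Each camera call takes 0.05 s, during which the arm holds its last target. There are 200 camera calls.

## Task

Four sample containers stand in a row in the grey plastic carrier; set them out for testing in the wooden block, one upright in each pocket, in the reverse order, so that the one at the left end of the carrier finishes at the right end of the block, the second from the left finishes second from the right, and so on. Never tip a container over.

Things in the scene. Friction and masses are not known exactly. Their poses are not given: they have to be found in the camera images.
- tall: Loose tall slim white plastic round bottle: body 40 mm in diameter, straight from the foot up to 84 mm, then a shoulder and a white cap 26 mm across; 108 mm tall over all, about 0.12 kg. Origin: centre of its underside; z up.
- squat: Loose squat white plastic round jar with a black lid, both 50 mm in diameter, straight-sided over all its 70 mm of height, about 0.14 kg. Origin: centre of its underside; z up.
- square: Loose square amber glass bottle: body 42 x 42 mm, faces square to its own x and y axes, upright from the foot up to 72 mm, then a thin neck and a black round cap 25 mm across; 94 mm tall, about 0.17 kg. Origin: centre of its underside; z up. It starts turned by up to 0.2 rad relative to the carrier.
- flask: Loose white conical flask: base 50 mm in diameter, narrowing up to a height of 50 mm, then a straight neck 22 mm in diameter from 50 to 84 mm, with a black stopper 25 mm across on top; 94 mm tall, about 0.11 kg. Grasp it by the neck. Origin: centre of its underside; z up.
- pad_tall: Fixed round cork pad, 62 mm across, 3 mm thick, in the carrier; the tall bottle starts on it, and the pad stays where it is as a record of that container's place in the row. Origin: centre of its underside.
- pad_squat: Fixed round cork pad, 62 mm across, 3 mm thick, in the carrier; the squat jar starts on it, and the pad stays where it is as a record of that container's place in the row. Origin: centre of its underside.
- pad_square: Fixed round cork pad, 62 mm across, 3 mm thick, in the carrier; the square bottle starts on it, and the pad stays where it is as a record of that container's place in the row. Origin: centre of its underside.
- pad_flask: Fixed round cork pad, 62 mm across, 3 mm thick, in the carrier; the flask starts on it, and the pad stays where it is as a record of that container's place in the row. Origin: centre of its underside.
- carrier: Fixed grey plastic carrier, an open shallow tray 83 x 308 mm (x, y), rim 16 mm high and 6 mm thick. Origin: centre of its underside. The row runs along its y axis (+y is the robot's left): pad centres at y = +112.5, +37.5, -37.5 and -112.5 mm, x = 0; pad tops, on which the containers stand, 10 mm above the origin. Its yaw is within 0.15 rad of the world's. Either carrier or block may be the one nearer the robot.
- block: Fixed wooden block 83 x 308 mm (x, y), 22 mm high, with four square pockets 67 x 67 mm in a row, 14 mm deep, walls 8 mm thick. Origin: centre of its underside. Pocket centres at y = +112.5, +37.5, -37.5 and -112.5 mm, x = 0 (+y is the robot's left); pocket floors 8 mm above the origin. Empty at the start. Its yaw is within 0.15 rad of the world's.
Not all that is in view belongs to the job. Of the things shaped like the square, the amber one is meant.

How it is judged (in metres and radians):
At the end, for the whole second after the job is handed in: Each of the four containers stands upright (within 0.12 rad) on the floor of a pocket of the block (its underside's centre within 15 mm of the pocket's centre along each side of the pocket), in the order along y that is the reverse of the order of their pads in the carrier; all released and at rest (((y of pad_tall in the frame of carrier between 0.0825 and 0.1425 m and y of tall in the frame of block between -0.1275 and -0.0975 m) or (y of pad_tall in the frame of carrier between 0.0075 and 0.0675 m and y of tall in the frame of block between -0.0525 and -0.0225 m) or (y of pad_tall in the frame of carrier between -0.0675 and -0.0075 m and y of tall in the frame of block between 0.0225 and 0.0525 m) or (y of pad_tall in the frame of carrier between -0.1425 and -0.0825 m and y of tall in the frame of block between 0.0975 and 0.1275 m)) and x of tall in the frame of block between -0.015 and 0.015 m and z of tall in the frame of block between 0.004 and 0.013 m and angle between each of tall, squat, square, flask's own z axis and vertical below 0.12 rad and linear speed of each of tall, squat, square, flask below 0.02 m/s and angular speed of each of tall, squat, square, flask below 0.2 rad/s and contact force between each of tall, squat, square, flask and the fingers below 0.1 N and ((y of pad_squat in the frame of carrier between 0.0825 and 0.1425 m and y of squat in the frame of block between -0.1275 and -0.0975 m) or (y of pad_squat in the frame of carrier between 0.0075 and 0.0675 m and y of squat in the frame of block between -0.0525 and -0.0225 m) or (y of pad_squat in the frame of carrier between -0.0675 and -0.0075 m and y of squat in the frame of block between 0.0225 and 0.0525 m) or (y of pad_squat in the frame of carrier between -0.1425 and -0.0825 m and y of squat in the frame of block between 0.0975 and 0.1275 m)) and x of squat in the frame of block between -0.015 and 0.015 m and z of squat in the frame of block between 0.004 and 0.013 m and ((y of pad_square in the frame of carrier between 0.0825 and 0.1425 m and y of square in the frame of block between -0.1275 and -0.0975 m) or (y of pad_square in the frame of carrier between 0.0075 and 0.0675 m and y of square in the frame of block between -0.0525 and -0.0225 m) or (y of pad_square in the frame of carrier between -0.0675 and -0.0075 m and y of square in the frame of block between 0.0225 and 0.0525 m) or (y of pad_square in the frame of carrier between -0.1425 and -0.0825 m and y of square in the frame of block between 0.0975 and 0.1275 m)) and x of square in the frame of block between -0.015 and 0.015 m and z of square in the frame of block between 0.004 and 0.013 m and ((y of pad_flask in the frame of carrier between 0.0825 and 0.1425 m and y of flask in the frame of block between -0.1275 and -0.0975 m) or (y of pad_flask in the frame of carrier between 0.0075 and 0.0675 m and y of flask in the frame of block between -0.0525 and -0.0225 m) or (y of pad_flask in the frame of carrier between -0.0675 and -0.0075 m and y of flask in the frame of block between 0.0225 and 0.0525 m) or (y of pad_flask in the frame of carrier between -0.1425 and -0.0825 m and y of flask in the frame of block between 0.0975 and 0.1275 m)) and x of flask in the frame of block between -0.015 and 0.015 m and z of flask in the frame of block between 0.004 and 0.013 m); the robot touches nothing.
It fails at once if a sample container is tipped over (more than 0.6 rad) (angle between any of tall, squat, square, flask's own z axis and vertical above 0.6 rad).
It also fails if it takes over 109 s, if anything falls off the work surface, if the arm or the gripper's body presses on something with over 40 N, if the wrist force passes 120 N, or if a joint passes its speed limit or range.

## Working session

There is one attempt and no reset: what is moved stays moved. The work goes in short steps, Python scripts to look and compute and a tool call to move; the robot and the scene stay as the last step left them, time stands still between calls to the robot, and variables do not carry over. Pictures are saved under pics/ and viewed, at most 14 in all, crops included, and the job is handed in when it is done.

Besides the shell and the picture viewer there is one more tool, called after "Request:" by a JSON object that holds its "fn" and its "kwargs", one argument or row to a line. drive_tool: Moves the arm, as the interface text tells. Its arguments: {"type":"object","properties":{"angular":{"type":"array","items":{"type":"array","items":{"type":"number"}}},"delta_pos":{"type":"array","items":{"type":"array","items":{"type":"number"}}},"gripper":{"type":"array","items":{"type":"number"}},"squeeze":{"type":"number"}},"required":["angular","delta_pos","gripper"]}

```bash
mkdir -p pics; cat > h.py <<'E'
import numpy as np, cv2
from cell import telemetry, eyes, env, models
def ray(pic,px):
    u=cv2.undistortPoints(np.array([[px]],float),np.array(pic['mtx'],float),np.array(pic['D'],float))[0,0]
    o=np.array(pic['orientation'],float)
    if o.shape!=(3,3):
        from scipy.spatial.transform import Rotation as R
        o=R.from_euler('xyz',o,degrees=True).as_matrix()
    return np.array(pic['origin'],float), o@np.array([u[0],u[1],1.])
def at_z(pic,px,z):
    c,d=ray(pic,px); return c+d*(z-c[2])/d[2]
E
python3 - <<'E'
from h import *
print(env.finger_overhang, telemetry.get_obs())
for n in ['scene','top']:
    p=eyes.read_camera(n); cv2.imwrite(f'pics/{n}1.png',p['pixels'][:,:,::-1])
    print(n,p['origin'],p['orientation'],p['mtx'],p['D'])
    for t in ['tall','squat','square','flask','carrier','block','pad_tall']:
        print(t,[(np.round(r['centre']),round(r['p'],2),at_z(p,r['centre'],0.0).round(3)) for r in models.search_frame(p,t)[:4]])
E
```

```text
0.014 {'time_s': 0.0, 'qpos': array([74.7185551 , 18.43757737, -4.01454344, 83.17344472,  1.29438658,
       78.53851494, -3.26111534]), 'joint_velocities': array([-0.00150505,  0.03510629, -0.06363055, -0.07190109,  0.14156538,
       -0.04890387, -0.07031744]), 'effort': array([ 8.93515025e-04, -4.91278732e+01, -4.03429773e-01, -3.12523162e+01,
       -6.38392568e-02,  4.37599292e-02,  1.78919800e-04]), 'tool_pos': array([ 0.17994557, -0.62407336,  0.23549089]), 'tool_rot': array([-1.79895662e+02,  5.29326125e-03,  1.60889916e+01]), 'force': array([-0.41825482, -0.24949048,  0.37020288]), 'wrist_torque': array([ 0.08777636, -0.00426133,  0.00638672]), 'grasp_force': 0.0, 'grip_width': 0.08681393559490856}
scene [1.01161694 0.02150835 0.62992867] [-146.15554169    0.76043512   94.69592403] [[521.50000177   0.         328.01667921]
 [  0.         521.50000177 242.34119776]
 [  0.           0.           1.        ]] [-0.07999623  0.          0.          0.          0.        ]
tall [(array([290., 285.]), 0.69, array([ 0.666, -0.068,  0.   ])), (array([228., 237.]), 0.6, array([ 0.593,
[... 1026 characters left out ...]
 231.]), 0.9, array([ 0.64 , -0.164,  0.   ]))]
squat [(array([319., 215.]), 0.9, array([ 0.663, -0.01 ,  0.   ]))]
square [(array([260., 210.]), 0.98, array([0.671, 0.077, 0.   ])), (array([240., 134.]), 0.88, array([0.786, 0.111, 0.   ])), (array([306., 117.]), 0.81, array([0.814, 0.01 , 0.   ])), (array([185., 192.]), 0.59, array([0.697, 0.19 , 0.   ]))]
flask [(array([365., 225.]), 0.73, array([ 0.649, -0.078,  0.   ]))]
carrier [(array([339., 229.]), 0.82, array([ 0.642, -0.04 ,  0.   ]))]
block [(array([365., 340.]), 0.7, array([ 0.48 , -0.078,  0.   ]))]
pad_tall [(array([408., 245.]), 0.77, array([ 0.619, -0.143,  0.   ])), (array([360., 242.]), 0.7, array([ 0.623, -0.07 ,  0.   ]))]
```

View pics/top1.png

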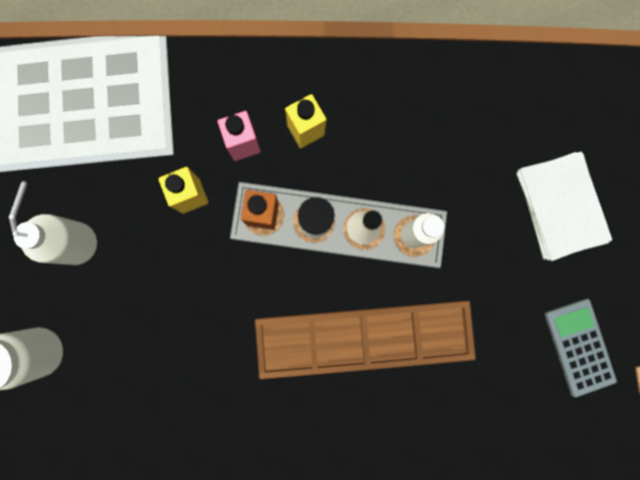

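View pics/scene1.png

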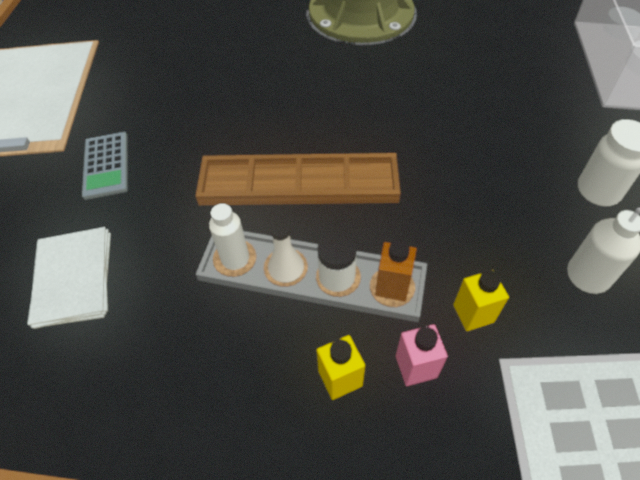

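The top view shows the carrier row from the robot's left as amber square (260,208), squat (316,215), flask (366,225) and tall (425,231). The empty block is nearer the robot, with corners at about (256,318), (470,302), (475,360) and (260,378). The scene view agrees. The yellow and pink bottles are look-alikes.

```bash
cat > fit.py <<'E'
from h import *
from scipy.optimize import minimize
from scipy.spatial.transform import Rotation as Rr
def circ(r,z): a=np.linspace(0,2*np.pi,40); return np.c_[r*np.cos(a),r*np.sin(a),0*a+z]
def box(a,b,z0,z1): return np.array([[sx*a/2,sy*b/2,z] for sx in(-1,1) for sy in(-1,1) for z in(z0,z1)])
V=np.vstack
M={'tall':[V([circ(.02,0),circ(.02,.084),circ(.013,.096)]),V([circ(.013,.09),circ(.013,.108)])],
 'squat':[V([circ(.025,0),circ(.025,.07)])],
 'square':[box(.042,.042,0,.072),V([circ(.0125,.074),circ(.0125,.094)])],
 'flask':[V([circ(.025,0),circ(.011,.05)]),V([circ(.011,.05),circ(.011,.084)]),V([circ(.0125,.084),circ(.0125,.094)])],
 'carrier':[box(.083,.308,0,.016)],'block':[box(.083,.308,0,.022)]}
def render(p,name,q,z):
    R=Rr.from_euler('xyz',p['orientation'],degrees=True).as_matrix()
    Rt=R.T; t=-Rt@np.array(p['origin']); c,s=np.cos(q[2]),np.sin(q[2]); im=np.zeros((480*4,640*4),np.uint8)
    for P in M[name]:
        W=P@np.array([[c,s,0],[-s,c,0],[0,0,1]])+[q[0],q[1],z]
        px=cv2.projectPoints(W,cv2.Rodrigues(Rt)[0],t,np.array(p['mtx']),np.array(p['D']))[0]
        cv2.fillConvexPoly(im,cv2.convexHull(((px*4+1.5)*16).round().astype(np.int32)),1,cv2.LINE_8,4)
    return cv2.resize(im.astype(np.float32),(640,480),interpolation=cv2.INTER_AREA)
def fit(obs,name,q0,z,yaw=True,hull=False):
    def cost(v):
        q=[q0[0]+v[0],q0[1]+v[1],q0[2]+(v[2]*5 if yaw else 0)]; c=0
        for p,m in obs:
            r=render(p,name,q,z); c+=1-np.minimum(r,m).sum()/np.maximum(r,m).sum()
        return c/len(obs)
    n=3 if yaw else 2
    S=np.vstack([np.zeros(n),.02*np.eye(n)])
    r=minimize(cost,np.zeros(n),method='Nelder-Mead',options=dict(initial_simplex=S,xatol=1e-4,fatol=1e-5))
    v=r.x; return np.array([q0[0]+v[0],q0[1]+v[1],q0[2]+(v[2]*5 if yaw else 0)]),r.fun
def hullm(m):
    k=cv2.morphologyEx(m.astype(np.uint8),cv2.MORPH_OPEN,np.ones((3,3),np.uint8))
    n,l,st,_=cv2.connectedComponentsWithStats(k)
    pts=np.argwhere(k>0)[:,::-1].astype(np.int32); o=np.zeros(m.shape,np.uint8); cv2.fillConvexPoly(o,cv2.convexHull(pts),1); return o.astype(np.float32)
E
cat > m.py <<'E'
from fit import *
P={n:eyes.read_camera(n) for n in('top','scene')}
def near(n,t,g,z):
    L=models.cut_out(P[n],t)
    L=[r for r in L if np.hypot(*(at_z(P[n],r['centre'],z)[:2]-g))<.045]
    return L[0]['pixels'] if L else None
G={'block':(.48,-.078,.06,0,.01),'carrier':(.64,-.04,-.12,0,.01),'tall':(.61,-.145,0,.01,.06),'squat':(.63,-.005,0,.01,.06),'square':(.64,.065,-.12,.01,.05),'flask':(.62,-.075,0,.01,.045)}
for t,(x,y,w,z,zc) in G.items():
    for cams in (['top'],['scene'],['top','scene']):
        obs=[]
        for n in cams:
            m=near(n,t,(x,y),zc)
            if m is None: print('miss',t,n); continue
            obs.append((P[n],hullm(m) if t in('block','carrier') else m.astype(np.float32)))
        if obs: q,c=fit(obs,t,(x,y,w),z,t in('block','carrier','square')); print(t,cams,q.round(4),round(c,3))
E
python3 m.py
```

```text
block ['top'] [ 0.4826 -0.0761  0.0883] 0.027
block ['scene'] [ 0.4813 -0.0772  0.0844] 0.03
block ['top', 'scene'] [ 0.482  -0.0766  0.0854] 0.032
carrier ['top'] [ 0.6481 -0.0387 -0.1335] 0.016
carrier ['scene'] [ 0.6478 -0.0399 -0.1326] 0.034
carrier ['top', 'scene'] [ 0.6479 -0.0393 -0.1342] 0.026
tall ['top'] [ 0.6347 -0.1484  0.    ] 0.061
tall ['scene'] [ 0.6336 -0.1503  0.    ] 0.044
tall ['top', 'scene'] [ 0.6347 -0.1493  0.    ] 0.067
squat ['top'] [ 0.6528 -0.0039  0.    ] 0.052
squat ['scene'] [ 0.652  -0.0041  0.    ] 0.047
squat ['top', 'scene'] [ 0.6524 -0.0039  0.    ] 0.051
square ['top'] [ 0.6631  0.0723 -0.1356] 0.044
square ['scene'] [ 0.663   0.0711 -0.1519] 0.046
square ['top', 'scene'] [ 0.6629  0.0716 -0.1531] 0.052
flask ['top'] [ 0.6448 -0.0755  0.    ] 0.067
flask ['scene'] [ 0.6432 -0.0755  0.    ] 0.047
flask ['top', 'scene'] [ 0.6437 -0.0755  0.    ] 0.065
```

Request:
{"fn": "drive_tool", "kwargs": {
  "angular": [
    [0,0,-0.1284],
    [0,0,-0.1284],
    [0,0,-0.1284],
    [0,0,-0.1284],
    [0,0,-0.1284],
    [0,0,-0.1284],
    [0,0,-0.1284],
    [0,0,-0.1284],
    [0,0,-0.1284],
    [0,0,0],
    [0,0,0],
    [0,0,0]
  ],
  "delta_pos": [
    [0,0,0],
    [0,0,0],
    [0,0,0],
    [0,0,0],
    [0,0,0],
    [0,0,0],
    [0,0,0],
    [0,0,0],
    [0,0,0],
    [0,0,0],
    [0,0,0],
    [0,0,0]
  ],
  "gripper": [8.7,8.7,8.7,8.7,8.7,8.7,8.7,8.7,8.7,8.7,8.7,8.7],
  "squeeze": 15
}}

```text
time_s: 3.3
tool_pos: [0.1801, -0.6246, 0.2366]
tool_rot: [-180.0, 0.0, 82.2]
force: [-0.4, 0.0, -0.2]
grip_width: 0.0869
grasp_force: 0.0
```

Request:
{"fn": "drive_tool", "kwargs": {
  "angular": [
    [0,0,0],
    [0,0,0],
    [0,0,0],
    [0,0,0],
    [0,0,0],
    [0,0,0],
    [0,0,0],
    [0,0,0],
    [0,0,0],
    [0,0,0],
    [0,0,0],
    [0,0,0],
    [0,0,0],
    [0,0,0],
    [0,0,0],
    [0,0,0],
    [0,0,0],
    [0,0,0],
    [0,0,0],
    [0,0,0]
  ],
  "delta_pos": [
    [2.95,2.15,0],
    [2.95,2.15,0],
    [2.95,2.15,0],
    [2.95,2.15,0],
    [2.95,2.15,0],
    [2.95,2.15,0],
    [2.95,2.15,0],
    [2.95,2.15,0],
    [2.95,2.15,0],
    [2.95,2.15,0],
    [2.95,2.15,0],
    [2.95,2.15,0],
    [2.95,2.15,0],
    [2.95,2.15,0],
    [2.95,2.15,0],
    [2.95,2.15,0],
    [2.95,2.15,0],
    [2.95,2.15,0],
    [0,0,0],
    [0,0,0]
  ],
  "gripper": [8.7,8.7,8.7,8.7,8.7,8.7,8.7,8.7,8.7,8.7,8.7,8.7,8.7,8.7,8.7,8.7,8.7,8.7,8.7,8.7]
}}

```text
time_s: 5.3
tool_pos: [0.6351, -0.149, 0.2362]
tool_rot: [-180.0, -0.0, 82.4]
force: [-0.2, -0.5, 0.3]
grip_width: 0.0872
grasp_force: 0.0
```

```bash
cat > go.py <<'E'
# usage: go.py x y z yaw_deg : tool-axis shift (cm, after turning) and turn (rad) needed from measured pose
import sys; from h import *
x,y,z,w=map(float,sys.argv[1:5]); o=telemetry.get_obs(); p=o['tool_pos']; r=o['tool_rot']
c,s=np.cos(np.radians(w)),np.sin(np.radians(w)); d=np.array([x,y,z])-p
print('t',round(o['time_s'],2),'pos',p.round(4),'rot',r.round(2),'grip',round(o['grip_width'],4),round(o['grasp_force'],1),'j7',o['qpos'][6].round(1),'F',o['force'].round(1))
print('turn rad',round(-np.radians(w-r[2]),4),'shift cm',(100*np.array([c*d[0]+s*d[1],s*d[0]-c*d[1],-d[2]])).round(2))
E
python3 go.py .6345 -.1495 .070 82.3
python3 - <<'E'
from h import *
p=eyes.read_camera('wrist'); cv2.imwrite('pics/w1.png',p['pixels'][:,:,::-1]); print(p['origin'],p['orientation'])
E
```

```text
t 5.3 pos [ 0.6351 -0.149   0.2362] rot [-1.7997e+02 -1.0000e-02  8.2380e+01] grip 0.0872 0.0 j7 -5.3 F [-0.2 -0.5  0.3]
turn rad 0.0013 shift cm [-0.06 -0.05 16.62]
[ 0.64609283 -0.0712577   0.38448228] [ 1.63398828e+02  6.20624742e-02 -7.51106635e+00]
```

View pics/w1.png

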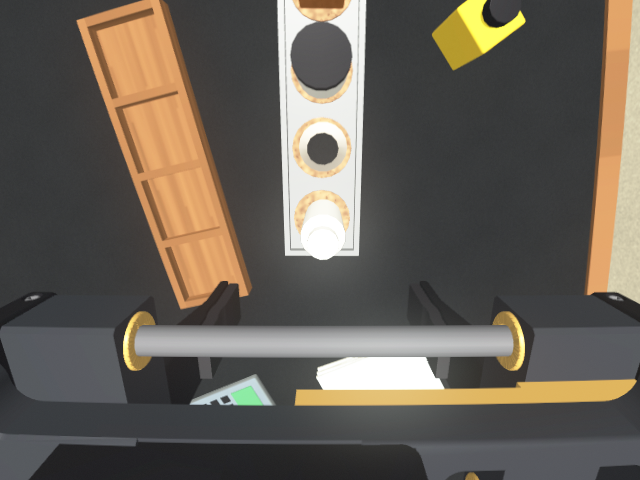

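The wrist view shows the tall bottle centred between the fingers at column 322, with the alignment good. Next I go down and grip it.

Request:
{"fn": "drive_tool", "kwargs": {
  "angular": [
    [0,0,0],
    [0,0,0],
    [0,0,0],
    [0,0,0],
    [0,0,0],
    [0,0,0],
    [0,0,0],
    [0,0,0],
    [0,0,0],
    [0,0,0],
    [0,0,0],
    [0,0,0],
    [0,0,0],
    [0,0,0],
    [0,0,0],
    [0,0,0],
    [0,0,0],
    [0,0,0],
    [0,0,0],
    [0,0,0]
  ],
  "delta_pos": [
    [-0.06,-0.05,1.66],
    [0,0,1.66],
    [0,0,1.66],
    [0,0,1.66],
    [0,0,1.66],
    [0,0,1.66],
    [0,0,1.66],
    [0,0,1.66],
    [0,0,1.66],
    [0,0,1.66],
    [0,0,0],
    [0,0,0],
    [0,0,0],
    [0,0,0],
    [0,0,0],
    [0,0,0],
    [0,0,0],
    [0,0,0],
    [0,0,0],
    [0,0,0]
  ],
  "gripper": [8.7,8.7,8.7,8.7,8.7,8.7,8.7,8.7,8.7,8.7,8.7,8.7,3.5,3.5,3.5,3.5,3.5,3.5,3.5,3.5],
  "squeeze": 15
}}

```text
time_s: 7.35
tool_pos: [0.6341, -0.1508, 0.0705]
tool_rot: [-180.0, 0.0, 82.3]
force: [-1.6, 0.0, 0.0]
grip_width: 0.0394
grasp_force: 15.0
```

```bash
python3 go.py .4724 .0355 .195 94.9
```

```text
t 7.35 pos [ 0.6341 -0.1508  0.0705] rot [-1.7999e+02  1.0000e-02  8.2300e+01] grip 0.0394 15.0 j7 -8.4 F [-1.6  0.   0. ]
turn rad -0.2199 shift cm [ 19.94 -14.52 -12.45]
```

Request:
{"fn": "drive_tool", "kwargs": {
  "angular": [
    [0,0,0],
    [0,0,0],
    [0,0,0],
    [0,0,0],
    [0,0,0],
    [0,0,0],
    [0,0,0],
    [0,0,0],
    [0,0,0],
    [0,0,0],
    [0,0,-0.055],
    [0,0,-0.055],
    [0,0,-0.055],
    [0,0,-0.055],
    [0,0,0]
  ],
  "delta_pos": [
    [0,0,-1.25],
    [0,0,-1.25],
    [0,0,-1.25],
    [0,0,-1.25],
    [0,0,-1.25],
    [0,0,-1.25],
    [0,0,-1.25],
    [0,0,-1.25],
    [0,0,-1.25],
    [0,0,-1.25],
    [0,0,0],
    [0,0,0],
    [0,0,0],
    [0,0,0],
    [0,0,0]
  ],
  "gripper": [3.5,3.5,3.5,3.5,3.5,3.5,3.5,3.5,3.5,3.5,3.5,3.5,3.5,3.5,3.5]
}}

```text
time_s: 8.85
tool_pos: [0.6342, -0.1507, 0.1959]
tool_rot: [-180.0, -0.0, 94.9]
force: [0.0, 0.0, -0.6]
grip_width: 0.0392
grasp_force: 15.0
```

Request:
{"fn": "drive_tool", "kwargs": {
  "angular": [
    [0,0,0],
    [0,0,0],
    [0,0,0],
    [0,0,0],
    [0,0,0],
    [0,0,0],
    [0,0,0],
    [0,0,0],
    [0,0,0],
    [0,0,0],
    [0,0,0],
    [0,0,0],
    [0,0,0],
    [0,0,0],
    [0,0,0]
  ],
  "delta_pos": [
    [1.66,-1.21,0],
    [1.66,-1.21,0],
    [1.66,-1.21,0],
    [1.66,-1.21,0],
    [1.66,-1.21,0],
    [1.66,-1.21,0],
    [1.66,-1.21,0],
    [1.66,-1.21,0],
    [1.66,-1.21,0],
    [1.66,-1.21,0],
    [1.66,-1.21,0],
    [1.66,-1.21,0],
    [0,0,0],
    [0,0,0],
    [0,0,0]
  ],
  "gripper": [3.5,3.5,3.5,3.5,3.5,3.5,3.5,3.5,3.5,3.5,3.5,3.5,3.5,3.5,3.5]
}}

```text
time_s: 10.35
tool_pos: [0.473, 0.0345, 0.1958]
tool_rot: [180.0, 0.0, 94.8]
force: [0.5, -1.1, -0.3]
grip_width: 0.0394
grasp_force: 15.0
```

```bash
python3 go.py .4724 .0355 .070 94.9; cat > chk.py <<'E'
import sys; from fit import *
P={n:eyes.read_camera(n) for n in('top','scene')}
t,x,y,z=sys.argv[1],*map(float,sys.argv[2:5]); w=float(sys.argv[5]) if len(sys.argv)>5 else None
for n in P:
    for r in models.cut_out(P[n],t):
        if np.hypot(*(at_z(P[n],r['centre'],z+.045)[:2]-(x,y)))<.05:
            print(n,[a.round(4) if i==0 else round(a,3) for i,a in enumerate(fit([(P[n],r['pixels'].astype(np.float32))],t,(x,y,w or 0),z,w is not None))]); break
    cv2.imwrite(f'pics/{n}_last.png',P[n]['pixels'][:,:,::-1])
E
python3 chk.py tall .4724 .0355 .135
```

```text
t 10.35 pos [0.473  0.0345 0.1958] rot [1.7996e+02 2.0000e-02 9.4820e+01] grip 0.0394 15.0 j7 -2.0 F [ 0.5 -1.1 -0.3]
turn rad -0.0014 shift cm [ 0.1  -0.06 12.58]
scene [array([0.4731, 0.0353, 0.    ]), np.float64(0.705)]
```

Request:
{"fn": "drive_tool", "kwargs": {
  "angular": [
    [0,0,0],
    [0,0,0],
    [0,0,0],
    [0,0,0],
    [0,0,0],
    [0,0,0],
    [0,0,0],
    [0,0,0],
    [0,0,0],
    [0,0,0],
    [0,0,0],
    [0,0,0],
    [0,0,0],
    [0,0,0],
    [0,0,0],
    [0,0,0],
    [0,0,0],
    [0,0,0],
    [0,0,0]
  ],
  "delta_pos": [
    [0.1,-0.06,0],
    [0,0,1.4],
    [0,0,1.4],
    [0,0,1.4],
    [0,0,1.4],
    [0,0,1.4],
    [0,0,1.4],
    [0,0,1.4],
    [0,0,1.0],
    [0,0,0.65],
    [0,0,0.5],
    [0,0,0.35],
    [0,0,0.35],
    [0,0,0],
    [0,0,0],
    [0,0,0],
    [0,0,0],
    [0,0,0],
    [0,0,0]
  ],
  "gripper": [3.5,3.5,3.5,3.5,3.5,3.5,3.5,3.5,3.5,3.5,3.5,3.5,3.5,3.5,3.5,7,7,7,7]
}}

```text
time_s: 12.45
tool_pos: [0.472, 0.0362, 0.0692]
tool_rot: [180.0, 0.0, 94.9]
force: [-0.1, 0.5, 0.5]
grip_width: 0.0633
grasp_force: 0.0
```

```bash
python3 go.py .6437 -.0755 .195 82.3
```

```text
t 12.45 pos [0.472  0.0362 0.0692] rot [1.7998e+02 1.0000e-02 9.4900e+01] grip 0.0633 0.0 j7 -9.3 F [-0.1  0.5  0.5]
turn rad 0.22 shift cm [ -8.77  18.52 -12.58]
```

Request:
{"fn": "drive_tool", "kwargs": {
  "angular": [
    [0,0,0],
    [0,0,0],
    [0,0,0],
    [0,0,0],
    [0,0,0],
    [0,0,0],
    [0,0,0],
    [0,0,0],
    [0,0,0],
    [0,0,0.055],
    [0,0,0.055],
    [0,0,0.055],
    [0,0,0.055]
  ],
  "delta_pos": [
    [0,0,-1.4],
    [0,0,-1.4],
    [0,0,-1.4],
    [0,0,-1.4],
    [0,0,-1.4],
    [0,0,-1.4],
    [0,0,-1.4],
    [0,0,-1.4],
    [0,0,-1.4],
    [0,0,0],
    [0,0,0],
    [0,0,0],
    [0,0,0]
  ],
  "gripper": [7,7,7,7,7,7,7,7,7,7,7,7,7]
}}

```text
time_s: 13.75
tool_pos: [0.4718, 0.0363, 0.1956]
tool_rot: [-180.0, 0.0, 82.2]
force: [0.4, -0.7, 0.4]
grip_width: 0.0702
grasp_force: 0.0
```

Request:
{"fn": "drive_tool", "kwargs": {
  "angular": [
    [0,0,0],
    [0,0,0],
    [0,0,0],
    [0,0,0],
    [0,0,0],
    [0,0,0],
    [0,0,0],
    [0,0,0],
    [0,0,0],
    [0,0,0],
    [0,0,0],
    [0,0,0]
  ],
  "delta_pos": [
    [-0.88,1.85,0],
    [-0.88,1.85,0],
    [-0.88,1.85,0],
    [-0.88,1.85,0],
    [-0.88,1.85,0],
    [-0.88,1.85,0],
    [-0.88,1.85,0],
    [-0.88,1.85,0],
    [-0.88,1.85,0],
    [-0.88,1.85,0],
    [0,0,0],
    [0,0,0]
  ],
  "gripper": [7,7,7,7,7,7,7,7,7,7,7,7]
}}

```text
time_s: 14.95
tool_pos: [0.643, -0.0756, 0.1948]
tool_rot: [-179.9, -0.0, 82.3]
force: [-0.2, -0.8, 0.5]
grip_width: 0.0704
grasp_force: 0.0
```

```bash
python3 go.py .6437 -.0755 .074 82.3; python3 chk.py tall .4724 .0355 .008
```

```text
t 14.95 pos [ 0.643  -0.0756  0.1948] rot [-1.7992e+02 -4.0000e-02  8.2280e+01] grip 0.0704 0.0 j7 -13.9 F [-0.2 -0.8  0.5]
turn rad -0.0004 shift cm [ 0.02  0.07 12.08]
top [array([0.4725, 0.0374, 0.    ]), np.float64(0.03)]
scene [array([0.4701, 0.0365, 0.    ]), np.float64(0.043)]
```

Tall is placed within 2 mm. Next I take the flask.

Request:
{"fn": "drive_tool", "kwargs": {
  "angular": [
    [0,0,0],
    [0,0,0],
    [0,0,0],
    [0,0,0],
    [0,0,0],
    [0,0,0],
    [0,0,0],
    [0,0,0],
    [0,0,0],
    [0,0,0],
    [0,0,0],
    [0,0,0],
    [0,0,0],
    [0,0,0],
    [0,0,0],
    [0,0,0],
    [0,0,0],
    [0,0,0],
    [0,0,0],
    [0,0,0]
  ],
  "delta_pos": [
    [0.02,0.07,1.51],
    [0,0,1.51],
    [0,0,1.51],
    [0,0,1.51],
    [0,0,1.51],
    [0,0,1.51],
    [0,0,1.51],
    [0,0,1.51],
    [0,0,0],
    [0,0,0],
    [0,0,0],
    [0,0,0],
    [0,0,0],
    [0,0,0],
    [0,0,0],
    [0,0,0],
    [0,0,0],
    [0,0,0],
    [0,0,0],
    [0,0,0]
  ],
  "gripper": [7,7,7,7,7,7,7,7,7,7,1.8,1.8,1.8,1.8,1.8,1.8,1.8,1.8,1.8,1.8],
  "squeeze": 12
}}

```text
time_s: 17.15
tool_pos: [0.644, -0.0756, 0.0743]
tool_rot: [-180.0, 0.0, 82.3]
force: [-0.5, -0.7, 1.1]
grip_width: 0.0239
grasp_force: 12.0
```

```bash
python3 go.py .4788 -.0392 .190 94.9
```

```text
t 17.15 pos [ 0.644  -0.0756  0.0743] rot [-1.80e+02  1.00e-02  8.23e+01] grip 0.0239 12.0 j7 -16.9 F [-0.5 -0.7  1.1]
turn rad -0.2199 shift cm [  5.04 -16.15 -11.57]
```

Request:
{"fn": "drive_tool", "kwargs": {
  "angular": [
    [0,0,0],
    [0,0,0],
    [0,0,0],
    [0,0,0],
    [0,0,0],
    [0,0,0],
    [0,0,0],
    [0,0,0],
    [0,0,0],
    [0,0,0],
    [0,0,-0.055],
    [0,0,-0.055],
    [0,0,-0.055],
    [0,0,-0.055],
    [0,0,0]
  ],
  "delta_pos": [
    [0,0,-1.16],
    [0,0,-1.16],
    [0,0,-1.16],
    [0,0,-1.16],
    [0,0,-1.16],
    [0,0,-1.16],
    [0,0,-1.16],
    [0,0,-1.16],
    [0,0,-1.16],
    [0,0,-1.16],
    [0,0,0],
    [0,0,0],
    [0,0,0],
    [0,0,0],
    [0,0,0]
  ],
  "gripper": [1.8,1.8,1.8,1.8,1.8,1.8,1.8,1.8,1.8,1.8,1.8,1.8,1.8,1.8,1.8]
}}

```text
time_s: 18.65
tool_pos: [0.6441, -0.0756, 0.1906]
tool_rot: [-180.0, -0.0, 94.9]
force: [0.7, -0.2, -1.2]
grip_width: 0.0242
grasp_force: 12.0
```

Request:
{"fn": "drive_tool", "kwargs": {
  "angular": [
    [0,0,0],
    [0,0,0],
    [0,0,0],
    [0,0,0],
    [0,0,0],
    [0,0,0],
    [0,0,0],
    [0,0,0],
    [0,0,0],
    [0,0,0],
    [0,0,0],
    [0,0,0],
    [0,0,0]
  ],
  "delta_pos": [
    [0.5,-1.61,0],
    [0.5,-1.61,0],
    [0.5,-1.61,0],
    [0.5,-1.61,0],
    [0.5,-1.61,0],
    [0.5,-1.61,0],
    [0.5,-1.61,0],
    [0.5,-1.61,0],
    [0.5,-1.61,0],
    [0.5,-1.61,0],
    [0,0,0],
    [0,0,0],
    [0,0,0]
  ],
  "gripper": [1.8,1.8,1.8,1.8,1.8,1.8,1.8,1.8,1.8,1.8,1.8,1.8,1.8]
}}

```text
time_s: 19.95
tool_pos: [0.4802, -0.0397, 0.1906]
tool_rot: [179.9, 0.0, 94.9]
force: [0.1, -0.3, -0.6]
grip_width: 0.0243
grasp_force: 12.0
```

```bash
python3 go.py .4788 -.0392 .0735 94.9; python3 - <<'E'
from h import *
p=eyes.read_camera('scene')['pixels'][60:300,180:420]; cv2.imwrite('pics/f1.png',cv2.resize(p[:,:,::-1],None,fx=2.4,fy=2.4))
E
```

```text
t 19.95 pos [ 0.4802 -0.0397  0.1906] rot [1.7994e+02 1.0000e-02 9.4880e+01] grip 0.0243 12.0 j7 6.0 F [ 0.1 -0.3 -0.6]
turn rad -0.0004 shift cm [ 0.06 -0.13 11.71]
```

View pics/f1.png

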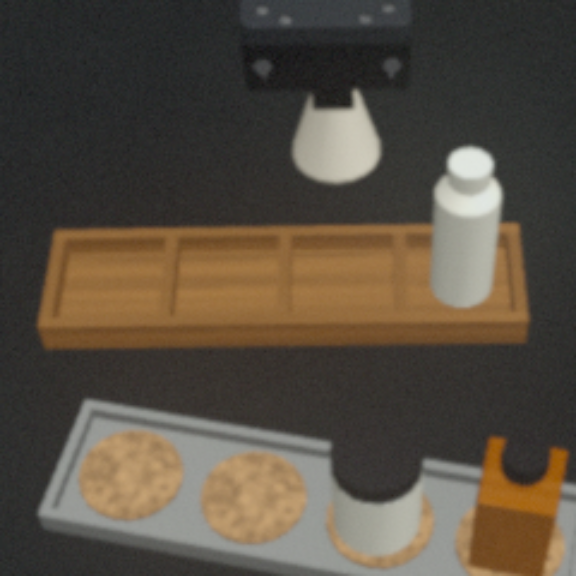

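The flask hangs upright above the third block pocket, and tall stands in the pocket at the left end. Now I lower the flask.

Request:
{"fn": "drive_tool", "kwargs": {
  "angular": [
    [0,0,0],
    [0,0,0],
    [0,0,0],
    [0,0,0],
    [0,0,0],
    [0,0,0],
    [0,0,0],
    [0,0,0],
    [0,0,0],
    [0,0,0],
    [0,0,0],
    [0,0,0],
    [0,0,0],
    [0,0,0],
    [0,0,0],
    [0,0,0],
    [0,0,0],
    [0,0,0]
  ],
  "delta_pos": [
    [0.06,-0.1,0],
    [0,0,1.4],
    [0,0,1.4],
    [0,0,1.4],
    [0,0,1.4],
    [0,0,1.4],
    [0,0,1.4],
    [0,0,1.4],
    [0,0,0.8],
    [0,0,0.5],
    [0,0,0.4],
    [0,0,0.28],
    [0,0,0],
    [0,0,0],
    [0,0,0],
    [0,0,0],
    [0,0,0],
    [0,0,0]
  ],
  "gripper": [1.8,1.8,1.8,1.8,1.8,1.8,1.8,1.8,1.8,1.8,1.8,1.8,1.8,1.8,6,6,6,6]
}}

```text
time_s: 21.8
tool_pos: [0.4785, -0.0391, 0.0726]
tool_rot: [180.0, 0.0, 94.9]
force: [0.2, 0.1, -0.4]
grip_width: 0.0481
grasp_force: 0.0
```

Request:
{"fn": "drive_tool", "kwargs": {
  "angular": [
    [0,0,0],
    [0,0,0],
    [0,0,0],
    [0,0,0],
    [0,0,0],
    [0,0,0],
    [0,0,0],
    [0,0,0],
    [0,0,0],
    [0,0,0.055],
    [0,0,0.055],
    [0,0,0.055],
    [0,0,0.055],
    [0,0,0]
  ],
  "delta_pos": [
    [0,0,0],
    [0,0,-1.4],
    [0,0,-1.4],
    [0,0,-1.4],
    [0,0,-1.4],
    [0,0,-1.4],
    [0,0,-1.4],
    [0,0,-1.4],
    [0,0,-1.4],
    [0,0,0],
    [0,0,0],
    [0,0,0],
    [0,0,0],
    [0,0,0]
  ],
  "gripper": [6,6,6,6,6,6,6,6,6,8.7,8.7,8.7,8.7,8.7]
}}

```text
time_s: 23.2
tool_pos: [0.4784, -0.039, 0.1849]
tool_rot: [180.0, 0.0, 82.3]
force: [0.2, -0.2, 0.5]
grip_width: 0.0854
grasp_force: 0.0
```

```bash
python3 go.py .6524 -.0039 .19 82.3;python3 chk.py flask .4788 -.0392 .008
```

```text
t 23.2 pos [ 0.4784 -0.039   0.1849] rot [180.     0.    82.29] grip 0.0854 0.0 j7 -6.7 F [ 0.2 -0.2  0.5]
turn rad -0.0001 shift cm [ 5.81 16.78 -0.51]
top [array([ 0.48  , -0.0386,  0.    ]), np.float64(0.752)]
scene [array([ 0.4766, -0.0389,  0.    ]), np.float64(0.06)]
```

Request:
{"fn": "drive_tool", "kwargs": {
  "angular": [
    [0,0,0],
    [0,0,0],
    [0,0,0],
    [0,0,0],
    [0,0,0],
    [0,0,0],
    [0,0,0],
    [0,0,0],
    [0,0,0],
    [0,0,0],
    [0,0,0],
    [0,0,0]
  ],
  "delta_pos": [
    [0.58,1.68,0],
    [0.58,1.68,0],
    [0.58,1.68,0],
    [0.58,1.68,0],
    [0.58,1.68,0],
    [0.58,1.68,0],
    [0.58,1.68,0],
    [0.58,1.68,0],
    [0.58,1.68,0],
    [0.58,1.68,0],
    [0,0,0],
    [0,0,0]
  ],
  "gripper": [8.7,8.7,8.7,8.7,8.7,8.7,8.7,8.7,8.7,8.7,8.7,8.7]
}}

```text
time_s: 24.6
tool_pos: [0.6521, -0.004, 0.184]
tool_rot: [-179.9, -0.0, 82.3]
force: [0.2, 0.3, -0.3]
grip_width: 0.0873
grasp_force: 0.0
```

```bash
python3 go.py .6524 -.0039 .055 82.3;python3 chk.py flask .4788 -.0392 .008
```

```text
t 24.6 pos [ 0.6521 -0.004   0.184 ] rot [-1.7992e+02 -1.0000e-02  8.2340e+01] grip 0.0873 0.0 j7 -22.3 F [ 0.2  0.3 -0.3]
turn rad 0.0006 shift cm [1.00e-02 3.00e-02 1.29e+01]
scene [array([ 0.4714, -0.0397,  0.    ]), np.float64(0.485)]
```

Request:
{"fn": "drive_tool", "kwargs": {
  "angular": [
    [0,0,0],
    [0,0,0],
    [0,0,0],
    [0,0,0],
    [0,0,0],
    [0,0,0],
    [0,0,0],
    [0,0,0],
    [0,0,0],
    [0,0,0],
    [0,0,0],
    [0,0,0],
    [0,0,0],
    [0,0,0],
    [0,0,0],
    [0,0,0],
    [0,0,0],
    [0,0,0]
  ],
  "delta_pos": [
    [0,0,1.29],
    [0,0,1.29],
    [0,0,1.29],
    [0,0,1.29],
    [0,0,1.29],
    [0,0,1.29],
    [0,0,1.29],
    [0,0,1.29],
    [0,0,1.29],
    [0,0,1.29],
    [0,0,0],
    [0,0,0],
    [0,0,0],
    [0,0,0],
    [0,0,0],
    [0,0,0],
    [0,0,0],
    [0,0,0]
  ],
  "gripper": [8.7,8.7,8.7,8.7,8.7,8.7,8.7,8.7,8.7,8.7,8.7,8.7,4.5,4.5,4.5,4.5,4.5,4.5],
  "squeeze": 15
}}

```text
time_s: 26.6
tool_pos: [0.6525, -0.0041, 0.0555]
tool_rot: [-180.0, 0.0, 82.3]
force: [-0.3, -0.3, 0.4]
grip_width: 0.0496
grasp_force: 15.0
```

```bash
python3 go.py .4852 -.1140 .180 94.9
```

```text
t 26.6 pos [ 0.6525 -0.0041  0.0555] rot [-1.7999e+02  1.0000e-02  8.2300e+01] grip 0.0496 15.0 j7 -25.7 F [-0.3 -0.3  0.4]
turn rad -0.2199 shift cm [ -9.52 -17.61 -12.45]
```

Request:
{"fn": "drive_tool", "kwargs": {
  "angular": [
    [0,0,0],
    [0,0,0],
    [0,0,0],
    [0,0,0],
    [0,0,0],
    [0,0,0],
    [0,0,0],
    [0,0,0],
    [0,0,0],
    [0,0,0],
    [0,0,-0.055],
    [0,0,-0.055],
    [0,0,-0.055],
    [0,0,-0.055],
    [0,0,0]
  ],
  "delta_pos": [
    [0,0,-1.25],
    [0,0,-1.25],
    [0,0,-1.25],
    [0,0,-1.25],
    [0,0,-1.25],
    [0,0,-1.25],
    [0,0,-1.25],
    [0,0,-1.25],
    [0,0,-1.25],
    [0,0,-1.25],
    [0,0,0],
    [0,0,0],
    [0,0,0],
    [0,0,0],
    [0,0,0]
  ],
  "gripper": [4.5,4.5,4.5,4.5,4.5,4.5,4.5,4.5,4.5,4.5,4.5,4.5,4.5,4.5,4.5]
}}

```text
time_s: 28.1
tool_pos: [0.6526, -0.0041, 0.1808]
tool_rot: [-180.0, -0.0, 94.9]
force: [0.7, -0.3, -0.7]
grip_width: 0.0496
grasp_force: 15.0
```

Request:
{"fn": "drive_tool", "kwargs": {
  "angular": [
    [0,0,0],
    [0,0,0],
    [0,0,0],
    [0,0,0],
    [0,0,0],
    [0,0,0],
    [0,0,0],
    [0,0,0],
    [0,0,0],
    [0,0,0],
    [0,0,0],
    [0,0,0],
    [0,0,0]
  ],
  "delta_pos": [
    [-0.95,-1.76,0],
    [-0.95,-1.76,0],
    [-0.95,-1.76,0],
    [-0.95,-1.76,0],
    [-0.95,-1.76,0],
    [-0.95,-1.76,0],
    [-0.95,-1.76,0],
    [-0.95,-1.76,0],
    [-0.95,-1.76,0],
    [-0.95,-1.76,0],
    [0,0,0],
    [0,0,0],
    [0,0,0]
  ],
  "gripper": [4.5,4.5,4.5,4.5,4.5,4.5,4.5,4.5,4.5,4.5,4.5,4.5,4.5]
}}

```text
time_s: 29.4
tool_pos: [0.4862, -0.113, 0.1808]
tool_rot: [179.9, -0.0, 94.9]
force: [-0.1, 0.7, -2.7]
grip_width: 0.0493
grasp_force: 15.0
```

```bash
python3 go.py .4852 -.1140 .054 94.9
```

```text
t 29.4 pos [ 0.4862 -0.113   0.1808] rot [ 1.7994e+02 -1.0000e-02  9.4950e+01] grip 0.0493 15.0 j7 12.1 F [-0.1  0.7 -2.7]
turn rad 0.0008 shift cm [-0.1  -0.11 12.68]
```

Request:
{"fn": "drive_tool", "kwargs": {
  "angular": [
    [0,0,0],
    [0,0,0],
    [0,0,0],
    [0,0,0],
    [0,0,0],
    [0,0,0],
    [0,0,0],
    [0,0,0],
    [0,0,0],
    [0,0,0],
    [0,0,0],
    [0,0,0],
    [0,0,0],
    [0,0,0],
    [0,0,0],
    [0,0,0],
    [0,0,0],
    [0,0,0],
    [0,0,0]
  ],
  "delta_pos": [
    [0,0,0],
    [0,0,1.4],
    [0,0,1.4],
    [0,0,1.4],
    [0,0,1.4],
    [0,0,1.4],
    [0,0,1.4],
    [0,0,1.4],
    [0,0,1.0],
    [0,0,0.65],
    [0,0,0.5],
    [0,0,0.35],
    [0,0,0.35],
    [0,0,0],
    [0,0,0],
    [0,0,0],
    [0,0,0],
    [0,0,0],
    [0,0,0]
  ],
  "gripper": [4.5,4.5,4.5,4.5,4.5,4.5,4.5,4.5,4.5,4.5,4.5,4.5,4.5,4.5,4.5,8,8,8,8]
}}

```text
time_s: 31.3
tool_pos: [0.4856, -0.1139, 0.0542]
tool_rot: [180.0, 0.0, 94.9]
force: [0.3, -0.6, 0.5]
grip_width: 0.0736
grasp_force: 0.0
```

Request:
{"fn": "drive_tool", "kwargs": {
  "angular": [
    [0,0,0],
    [0,0,0],
    [0,0,0],
    [0,0,0],
    [0,0,0],
    [0,0,0],
    [0,0,0],
    [0,0,0],
    [0,0,0],
    [0,0,0.0595],
    [0,0,0.0595],
    [0,0,0.0595],
    [0,0,0.0595],
    [0,0,0]
  ],
  "delta_pos": [
    [0,0,0],
    [0,0,-1.7],
    [0,0,-1.7],
    [0,0,-1.7],
    [0,0,-1.7],
    [0,0,-1.7],
    [0,0,-1.7],
    [0,0,-1.7],
    [0,0,-1.7],
    [0,0,0],
    [0,0,0],
    [0,0,0],
    [0,0,0],
    [0,0,0]
  ],
  "gripper": [8,8,8,8,8,8,8,8,8,8,8,8,8,8]
}}

```text
time_s: 32.7
tool_pos: [0.4853, -0.1137, 0.19]
tool_rot: [180.0, 0.0, 81.3]
force: [0.3, 0.2, 0.1]
grip_width: 0.0805
grasp_force: 0.0
```

```bash
python3 go.py .6629 .0716 .19 81.3;python3 chk.py squat .4852 -.1140 .008; python3 - <<'E'
import cv2; cv2.imwrite('pics/s2.png',cv2.imread('pics/scene_last.png'))
E
```

```text
t 32.7 pos [ 0.4853 -0.1137  0.19  ] rot [1.800e+02 1.000e-02 8.127e+01] grip 0.0805 0.0 j7 -1.1 F [0.3 0.2 0.1]
turn rad -0.0006 shift cm [21.01 14.75 -0.  ]
top [array([ 0.4863, -0.1086,  0.    ]), np.float64(0.206)]
scene [array([ 0.4852, -0.1134,  0.    ]), np.float64(0.057)]
```

View pics/s2.png

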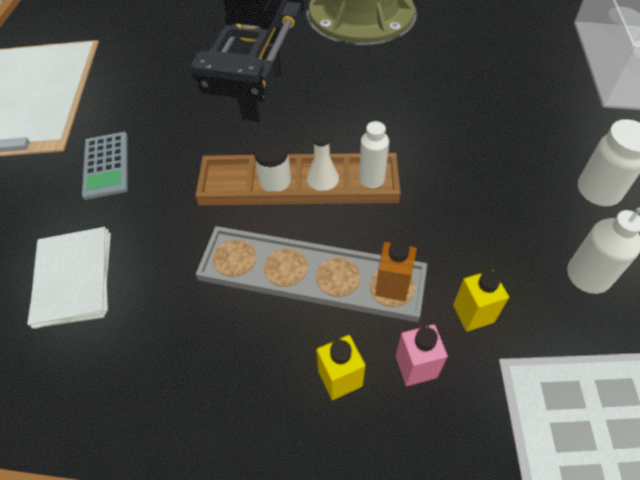

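The block now holds squat (274,170), flask (322,165) and tall (374,158), all upright. Only the amber square at (396,272) is left.

Request:
{"fn": "drive_tool", "kwargs": {
  "angular": [
    [0,0,0],
    [0,0,0],
    [0,0,0],
    [0,0,0],
    [0,0,0],
    [0,0,0],
    [0,0,0],
    [0,0,0],
    [0,0,0],
    [0,0,0],
    [0,0,0],
    [0,0,0],
    [0,0,0]
  ],
  "delta_pos": [
    [2.1,1.48,0],
    [2.1,1.48,0],
    [2.1,1.48,0],
    [2.1,1.48,0],
    [2.1,1.48,0],
    [2.1,1.48,0],
    [2.1,1.48,0],
    [2.1,1.48,0],
    [2.1,1.48,0],
    [2.1,1.48,0],
    [0,0,0],
    [0,0,0],
    [0,0,0]
  ],
  "gripper": [8.7,8.7,8.7,8.7,8.7,8.7,8.7,8.7,8.7,8.7,8.7,8.7,8.7]
}}

```text
time_s: 34.2
tool_pos: [0.6632, 0.0701, 0.1897]
tool_rot: [-180.0, 0.1, 81.2]
force: [-0.5, 0.1, 0.7]
grip_width: 0.0871
grasp_force: 0.0
```

```bash
python3 go.py .6629 .0716 .060 81.3
```

```text
t 34.2 pos [0.6632 0.0701 0.1897] rot [-1.7997e+02  6.0000e-02  8.1230e+01] grip 0.0871 0.0 j7 -31.6 F [-0.5  0.1  0.7]
turn rad -0.0013 shift cm [ 0.14 -0.05 12.97]
```

Request:
{"fn": "drive_tool", "kwargs": {
  "angular": [
    [0,0,0],
    [0,0,0],
    [0,0,0],
    [0,0,0],
    [0,0,0],
    [0,0,0],
    [0,0,0],
    [0,0,0],
    [0,0,0],
    [0,0,0],
    [0,0,0],
    [0,0,0],
    [0,0,0],
    [0,0,0],
    [0,0,0],
    [0,0,0],
    [0,0,0],
    [0,0,0],
    [0,0,0],
    [0,0,0]
  ],
  "delta_pos": [
    [0.05,0,1.29],
    [0,0,1.29],
    [0,0,1.29],
    [0,0,1.29],
    [0,0,1.29],
    [0,0,1.29],
    [0,0,1.29],
    [0,0,1.29],
    [0,0,1.29],
    [0,0,1.29],
    [0,0,0],
    [0,0,0],
    [0,0,0],
    [0,0,0],
    [0,0,0],
    [0,0,0],
    [0,0,0],
    [0,0,0],
    [0,0,0],
    [0,0,0]
  ],
  "gripper": [8.7,8.7,8.7,8.7,8.7,8.7,8.7,8.7,8.7,8.7,8.7,8.7,3.7,3.7,3.7,3.7,3.7,3.7,3.7,3.7],
  "squeeze": 20
}}

```text
time_s: 36.2
tool_pos: [0.6633, 0.0719, 0.0609]
tool_rot: [-180.0, 0.0, 81.3]
force: [-1.7, -0.2, 0.7]
grip_width: 0.0419
grasp_force: 20.0
```

```bash
python3 go.py .4916 -.1887 .185 94.9
```

```text
t 36.2 pos [0.6633 0.0719 0.0609] rot [-1.7997e+02  1.0000e-02  8.1280e+01] grip 0.0419 20.0 j7 -35.0 F [-1.7 -0.2  0.7]
turn rad -0.2378 shift cm [-24.5  -19.33 -12.41]
```

Request:
{"fn": "drive_tool", "kwargs": {
  "angular": [
    [0,0,0],
    [0,0,0],
    [0,0,0],
    [0,0,0],
    [0,0,0],
    [0,0,0],
    [0,0,0],
    [0,0,0],
    [0,0,0],
    [0,0,0],
    [0,0,-0.0595],
    [0,0,-0.0595],
    [0,0,-0.0595],
    [0,0,-0.0595],
    [0,0,0]
  ],
  "delta_pos": [
    [0,0,-1.25],
    [0,0,-1.25],
    [0,0,-1.25],
    [0,0,-1.25],
    [0,0,-1.25],
    [0,0,-1.25],
    [0,0,-1.25],
    [0,0,-1.25],
    [0,0,-1.25],
    [0,0,-1.25],
    [0,0,0],
    [0,0,0],
    [0,0,0],
    [0,0,0],
    [0,0,0]
  ],
  "gripper": [3.7,3.7,3.7,3.7,3.7,3.7,3.7,3.7,3.7,3.7,3.7,3.7,3.7,3.7,3.7]
}}

```text
time_s: 37.7
tool_pos: [0.6636, 0.0718, 0.1863]
tool_rot: [-180.0, -0.0, 94.9]
force: [-0.2, 0.0, -2.0]
grip_width: 0.0418
grasp_force: 20.0
```

Request:
{"fn": "drive_tool", "kwargs": {
  "angular": [
    [0,0,0],
    [0,0,0],
    [0,0,0],
    [0,0,0],
    [0,0,0],
    [0,0,0],
    [0,0,0],
    [0,0,0],
    [0,0,0],
    [0,0,0],
    [0,0,0],
    [0,0,0],
    [0,0,0],
    [0,0,0],
    [0,0,0],
    [0,0,0],
    [0,0,0],
    [0,0,0]
  ],
  "delta_pos": [
    [-1.75,-1.38,0],
    [-1.75,-1.38,0],
    [-1.75,-1.38,0],
    [-1.75,-1.38,0],
    [-1.75,-1.38,0],
    [-1.75,-1.38,0],
    [-1.75,-1.38,0],
    [-1.75,-1.38,0],
    [-1.75,-1.38,0],
    [-1.75,-1.38,0],
    [-1.75,-1.38,0],
    [-1.75,-1.38,0],
    [-1.75,-1.38,0],
    [-1.75,-1.38,0],
    [0,0,0],
    [0,0,0],
    [0,0,0],
    [0,0,0]
  ],
  "gripper": [3.7,3.7,3.7,3.7,3.7,3.7,3.7,3.7,3.7,3.7,3.7,3.7,3.7,3.7,3.7,3.7,3.7,3.7]
}}

```text
time_s: 39.5
tool_pos: [0.4927, -0.1875, 0.1861]
tool_rot: [180.0, -0.0, 95.0]
force: [0.1, -0.2, -2.4]
grip_width: 0.0414
grasp_force: 20.0
```

```bash
python3 go.py .4916 -.1887 .0594 94.9
```

```text
t 39.5 pos [ 0.4927 -0.1875  0.1861] rot [ 1.7997e+02 -1.0000e-02  9.5020e+01] grip 0.0414 20.0 j7 16.6 F [ 0.1 -0.2 -2.4]
turn rad 0.002 shift cm [-0.11 -0.12 12.67]
```

Request:
{"fn": "drive_tool", "kwargs": {
  "angular": [
    [0,0,0],
    [0,0,0],
    [0,0,0],
    [0,0,0],
    [0,0,0],
    [0,0,0],
    [0,0,0],
    [0,0,0],
    [0,0,0],
    [0,0,0],
    [0,0,0],
    [0,0,0],
    [0,0,0],
    [0,0,0],
    [0,0,0],
    [0,0,0],
    [0,0,0],
    [0,0,0],
    [0,0,0]
  ],
  "delta_pos": [
    [-0.04,-0.04,0],
    [0,0,1.4],
    [0,0,1.4],
    [0,0,1.4],
    [0,0,1.4],
    [0,0,1.4],
    [0,0,1.4],
    [0,0,1.4],
    [0,0,1.0],
    [0,0,0.65],
    [0,0,0.5],
    [0,0,0.35],
    [0,0,0.34],
    [0,0,0],
    [0,0,0],
    [0,0,0],
    [0,0,0],
    [0,0,0],
    [0,0,0]
  ],
  "gripper": [3.7,3.7,3.7,3.7,3.7,3.7,3.7,3.7,3.7,3.7,3.7,3.7,3.7,3.7,3.7,7.5,7.5,7.5,7.5]
}}

```text
time_s: 41.4
tool_pos: [0.4919, -0.1894, 0.0598]
tool_rot: [180.0, 0.0, 94.9]
force: [-0.4, -0.1, 0.8]
grip_width: 0.0663
grasp_force: 0.0
```

Request:
{"fn": "drive_tool", "kwargs": {
  "angular": [
    [0,0,0],
    [0,0,0],
    [0,0,0],
    [0,0,0],
    [0,0,0],
    [0,0,0],
    [0,0,0],
    [0,0,0],
    [0,0,0],
    [0,0,0],
    [0,0,0],
    [0,0,0],
    [0,0,0],
    [0,0,0],
    [0,0,0],
    [0,0,0],
    [0,0,0],
    [0,0,0],
    [0,0,0]
  ],
  "delta_pos": [
    [0,0,0],
    [0,0,-1.7],
    [0,0,-1.7],
    [0,0,-1.7],
    [0,0,-1.7],
    [0,0,-1.7],
    [0,0,-1.7],
    [0,0,-1.7],
    [0,0,-1.7],
    [-2.5,0,0],
    [-2.5,0,0],
    [-2.5,0,0],
    [-2.5,0,0],
    [-2.5,0,0],
    [-2.5,0,0],
    [-2.5,0,0],
    [-2.5,0,0],
    [0,0,0],
    [0,0,0]
  ],
  "gripper": [7.5,7.5,7.5,7.5,7.5,7.5,7.5,7.5,7.5,7.5,7.5,7.5,7.5,7.5,7.5,7.5,7.5,7.5,7.5]
}}

```text
time_s: 43.3
tool_pos: [0.5082, -0.3892, 0.1945]
tool_rot: [-180.0, -0.1, 94.8]
force: [0.3, 0.9, 0.7]
grip_width: 0.0751
grasp_force: 0.0
```

```bash
python3 chk.py square .4916 -.1887 .008 0.085; for a in "squat .4852 -.1140" "flask .4788 -.0392" "tall .4724 .0355"; do echo $a; python3 chk.py $a .008; done; cp pics/top_last.png pics/t9.png; cp pics/scene_last.png pics/s9.png
```

```text
top [array([ 0.4921, -0.1879,  0.0681]), np.float64(0.046)]
squat .4852 -.1140
top [array([ 0.4865, -0.1125,  0.    ]), np.float64(0.042)]
scene [array([ 0.4832, -0.1142,  0.    ]), np.float64(0.045)]
flask .4788 -.0392
scene [array([ 0.4776, -0.0388,  0.    ]), np.float64(0.043)]
tall .4724 .0355
top [array([0.4722, 0.0373, 0.    ]), np.float64(0.04)]
scene [array([0.4706, 0.0364, 0.    ]), np.float64(0.045)]
```

View pics/s9.png

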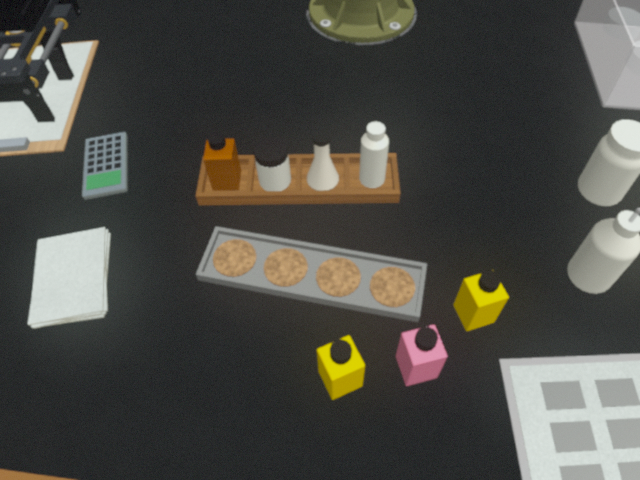

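View pics/t9.png

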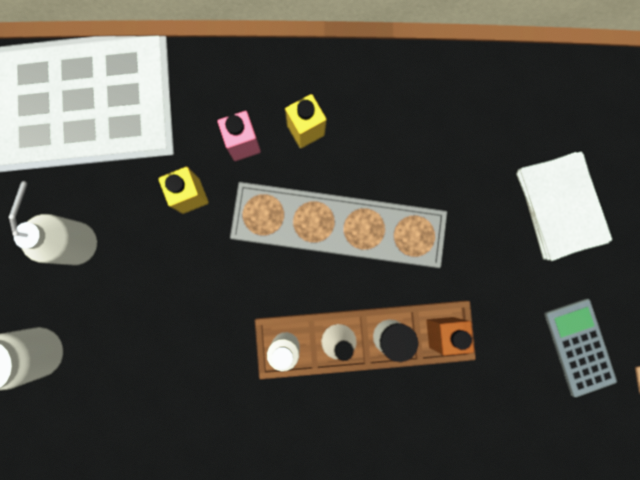

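All four stand upright and centred in the reverse order: tall (284,352), flask (340,342), squat (395,340) and square (450,336) from the robot's left in the top view. The arm is clear of everything.

```bash
python3 -c "from cell import env; print(env.sign_off())"
```

```text
the job is handed in; nothing more can be done
None
```

I've handed in the job at about 44 s of the 109 s allowed: all four containers stand upright in the block in reverse order (tall, flask, squat, square from the robot's left), each measured within about 2 mm of its pocket's centre; sign-off returned no verdict.

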